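Stack the drained espresso beaker

ROBOT

A 7-joint arm with a two-finger parallel gripper is mounted at the origin on a cart in front of the work surface, level with it; the furniture and walls round the work are solid. World frame = base frame: x ahead of the robot, y to its left, z up, the work surface at z = 0. Lengths are in m, angles in rad, forces in N, time in s.
With the tool pointing down it reaches from about 0.425 to 0.875 m from the base axis. Payload 4.7 kg.
Tool frame: the origin (TCP) lies at the very end of the fingers, on their centre line; the grasp point (between the pads) lies 19 mm behind it; z points along the fingers, y is the line along which they close (so a half turn about z gives the same grasp; the last joint's range is limited). The gripper opens to 87 mm and grips with 3 to 60 N. Pads are 19 mm wide; open, the fingers measure 117 mm over their backs; the gripper's body (75 mm by 190 mm) begins 51 mm behind the grasp point.
Start: joints at [1.188, 0.321, -0.07, 1.45, 0.023, 1.371, -0.057], TCP at [0.251, -0.6, 0.223] pointing down, gripper open.
Joint ranges: [-2.86, 2.86], [-0.3, 2.09], [-1.38, 1.24], [0.06, 2.45], [-1.56, 4.7], [0.09, 2.05], [-2.69, 2.69]. Speed limits (rad/s): [2.57, 2.57, 3.14, 3.14, 3.14, 3.14, 3.14].

INTERFACE

Orientations are given as a rotation vector (axis times angle).
In Python, from bench import ctrl, vision gives the robot as it stands.
- The arm moves only by the tool jog_arm, never from a script. Its argument "increments" is a list of rows, each an object of numbers: "tx", "ty", "tz": the shift along the tool's x, y, z in mm; "wx", "wy", "wz": the turn, a rotation vector about the tool's x, y, z in rad; "gripper": the opening, from 0 (shut) to 1 (fully open). In form: [{"tx": .., "ty": .., "tz": .., "wx": .., "wy": .., "wz": .., "gripper": ..}, ...]. A call has exactly 5 rows; each row is the pose to reach, as a shift and turn from the pose commanded when the call began, along the tool's axes at that moment; what a row does not reach only later rows make up. A row lasts 1/12 s, in which the tool goes at most 41.7 mm and 7.16 degrees, less where a joint would pass 70% of its speed; a pose out of reach is approached as far as the arm can. A call with a gripper value outside its range is refused whole. The fingers move at their own pace and stop on an object; "grip_force" is the grip in N (left out, the last holds). Time passes only in rows, so rows that repeat a pose let the fingers close, or fill a call up. It gives the time, the measured TCP pose, the force, the opening and the grip force at its end, in the units of the state.
- ctrl.get_state(): the state, without advancing time (a new reading comes with each control period).
- vision.get_image(name): name is "scene" or "top" or "wrist"; returns a dict with "color" (480x640x3 uint8, blue, green, red), "fx", "fy", "cx", "cy" (pixels), "extrinsics" (4x4, takes a point from world to camera coordinates). Camera axes: x right, y down, z forward; pixel columns grow to the right and rows downward; lengths in m; the calibration is good to about 2 mm. A picture is of the moment at which its call begins. There is no depth.
- ctrl.close_job(): hands the job in; it is judged then, once.
Trained networks look in the newest picture that a camera, given by its name, has taken for a name from the list of things; names that differ only in an ending like _2 or _b are one class to them, and where a whole thing is asked for, a point or a joint stands for the part that bears it (a point fixed in the world has none). Each returns a list of dicts, best first, with "conf" (0 to 1); they miss things now and then, are a little off and sometimes report something else, mostly with a low value. They report only what shows in the picture. A call takes as long as a camera call. They do not tell look-alikes from the thing itself.
- vision.spot_in(camera, thing): "bbox" ([left, top, right, bottom] in pixels, round what is visible of it).
The state is a dict: "time": time; "joint_positions": joint angles; "qd": joint speeds; "joint_torque": joint torques, N m; "position": TCP position; "tool_rot": TCP orientation; "ft_force": force on the tool from outside, world axes, zero at the start; "torque": the same for the moment, N m; "grip_width": opening from 0.0 (shut) to 1.0 (fully open); "grip_force": force on a finger pad.
Only numpy, scipy, OpenCV 4.12 (cv2) and the standard library are available. Lean on these libraries where they do the work, as an engineer would, in place of code of your own. Each camera call takes 0.05 s, during which the arm holds its last target. There are 200 camera calls.

TASK

One small blue espresso beaker is still standing at the bottom of one of the two deep pots of the leaning drainer. Take it out and nest it in the two-beaker stack on the worktop, so that all three stand upright in one straight stack, fully seated. Leave the egg cup in its pot, do not shift or upset the stack, and leave everything else where it stands.

Things in the scene. Friction and masses are not known exactly. Their poses are not given: they have to be found in the camera images.
- drainer: Leaning drainer, fixed: two open rectangular steel pots side by side on a wire stand in a white drip tray 146 (x) by 250 mm (y). Origin on the worktop under its middle; +z up, +x to its back, away from the mouths. Both pots lean 32 degrees from vertical, mouths up and towards its -x: the pot axis (upward) is (-0.530, 0, 0.848) in its frame. Highest edge (back rim): 126 mm.
- pot_left_mouth (a point): Middle of the mouth of the drainer's pot at its +y; in the drainer's frame (-0.017, 0.0545, 0.110), axes as the drainer's. Inside, each pot is 106 mm wide along the drainer's y (too narrow for wide-open fingers), only 54 mm across and 88 mm deep along its leaning axis; walls 3 mm.
- pot_right_mouth (a point): The same for the pot at the drainer's -y; in the drainer's frame (-0.017, -0.0545, 0.110).
- beaker_mid (a point): Blue espresso beaker to be stacked, at the bottom of the left or right pot (see upper_mid for its shape). Point on its axis 36 mm above its foot; its z axis points to its mouth, along the pot's axis. Rim 16 mm below the pot's mouth. Along the drainer's y it is within 3 mm of mid-pot, about 32 mm free on either side; it leans on the pot's front wall, some 10 mm free behind it. 60 to 130 g.
- upper_mid (a point): Top one of the two nested beakers; point half-way up, z up. All beakers are round, 72 mm high: band of 42 mm diameter on the top 28 mm (grip its upper half: knuckles and hand must stay above the pot), 4 mm sloping shoulder, then tapering from 36 to 28 mm at the foot; mouth 39 mm inside. Nested, it rests on its shoulder 30 mm above the one below, its band free above that rim.
- lower_mid (a point): The bottom beaker of the stack, the same shape, loose on the worktop; point half-way up on its axis.
- egg_cup_mid (a point): White egg cup, 42 mm diameter, 62 mm high, draining in the other pot, leaning like the beaker; point half-way up on its axis. Stays there.
- coffee_tin_mid (a point): Bystander: round black coffee tin, 79 mm diameter, 113 mm high; point at its centre.
- tamper_mid (a point): Bystander: coffee tamper with steel foot (57 mm) and black handle, 82 mm high; point at its centre.
- teaspoon_mid (a point): Bystander: steel teaspoon lying flat, 132 mm long; point at its middle.
Things that resemble listed ones, but are neither listed nor needed, are in the scene too. What is shaped like the part that bears lower_mid but pink is not meant.

How it is judged:
On the way:
1. the beaker has been drawn out of its pot (height (world z) of beaker_mid above 0.125 m), for 0.1 s.
At the end, for the whole second after the job is handed in: The three beakers stand as one stack, each nested in the one below: axes within 5 mm, the added one 25 to 35 mm above the next (seated: 30), all upright within 6 degrees, the bottom one on the worktop within 3 cm of where it stood; all let go (horizontal distance between beaker_mid and upper_mid below 0.005 m and z of beaker_mid in the frame of upper_mid between 0.025 and 0.035 m and angle between each of beaker_mid, upper_mid, lower_mid's own z axis and vertical below 0.105 rad and horizontal distance between upper_mid and lower_mid below 0.005 m and z of upper_mid in the frame of lower_mid below 0.035 m and height (world z) of lower_mid below 0.042 m and distance of lower_mid from where it was at the start of the episode below 0.03 m); the robot touches nothing.
It fails at once if the stack is shifted by more than 3 cm or tipped by more than 20 degrees (distance of lower_mid from where it was at the start of the episode above 0.03 m or angle between any of lower_mid, upper_mid's own z axis and vertical above 0.35 rad).
It fails at once if the egg cup is moved by more than 3 cm (distance of egg_cup_mid from where it was at the start of the episode above 0.03 m).
It fails at once if another thing on the worktop (tin, tamper, teaspoon) is moved by more than 3 cm (distance of any of coffee_tin_mid, tamper_mid, teaspoon_mid from where it was at the start of the episode above 0.03 m).
It also fails if it takes over 42 s, if anything falls off the work surface, if the arm or the gripper's body presses on something with over 40 N, if the wrist force passes 120 N, or if a joint passes its speed limit or range.

## Working session

There is one attempt and no reset: what is moved stays moved. The work goes in short steps, Python scripts to look and compute and a tool call to move; the robot and the scene stay as the last step left them, time stands still between calls to the robot, and variables do not carry over. Pictures are saved under pics/ and viewed, at most 10 in all, crops included, and the job is handed in when it is done.

Besides the shell and the picture viewer there is one more tool, called after "Emit:" in YAML: its name, and indented under it one key for each argument. jog_arm: Moves the arm, as the interface text tells. Its arguments: {"type":"object","properties":{"increments":{"type":"array"},"grip_force":{"type":"number"}},"required":["increments"]}

```bash
mkdir -p pics; ls
cat > h.py <<'E'
import numpy as np, cv2
from scipy.spatial.transform import Rotation as R
from bench import ctrl, vision
def pix(im,p):
    E=np.array(im['extrinsics']); c=E[:3,:3]@np.array(p)+E[:3,3]
    return np.array([im['fx']*c[0]/c[2]+im['cx'], im['fy']*c[1]/c[2]+im['cy']])
def ray(im,u,v):
    E=np.array(im['extrinsics']); o=-E[:3,:3].T@E[:3,3]
    d=E[:3,:3].T@np.array([(u-im['cx'])/im['fx'],(v-im['cy'])/im['fy'],1]); return o,d
def atz(im,u,v,z):
    o,d=ray(im,u,v); return o+d*(z-o[2])/d[2]
E
python3 - <<'E'
from h import *
a=vision.get_image('scene');b=vision.get_image('top')
cv2.imwrite('pics/scene.png',a['color']);cv2.imwrite('pics/top.png',b['color'])
np.set_printoptions(precision=4,suppress=True)
for n,im in (('scene',a),('top',b)):
    print(n,ray(im,320,240), im['fx'])
    for t in ['drainer','beaker_mid','upper_mid','lower_mid','egg_cup_mid','coffee_tin_mid','tamper_mid','teaspoon_mid']:
        print(t,[(np.round(d['bbox']).astype(int).tolist(),round(d['conf'],2)) for d in vision.spot_in(n,t)][:5])
s=ctrl.get_state();print(s['time'],s['position'],s['tool_rot'],s['grip_width'])
E
```

```text
pics
scene (array([0.088 , 0.7601, 0.7541]), array([ 0.3848, -0.6826, -0.6213])) 536.8699597751814
drainer [([263, 160, 373, 264], 0.86)]
beaker_mid [([329, 177, 346, 196], 0.83)]
upper_mid [([254, 313, 278, 346], 0.71), ([262, 161, 376, 264], 0.47)]
lower_mid [([258, 336, 282, 370], 0.79), ([294, 300, 317, 343], 0.76), ([331, 273, 380, 308], 0.27)]
egg_cup_mid [([294, 199, 316, 219], 0.68)]
coffee_tin_mid [([161, 270, 212, 341], 0.88)]
tamper_mid [([225, 258, 254, 298], 0.83)]
teaspoon_mid [([335, 277, 378, 304], 0.61)]
top (array([0.3372, 0.0545, 0.945 ]), array([ 0.2505, -0.0121, -0.9682])) 470.9267672116122
drainer [([334, 197, 469, 278], 0.63)]
beaker_mid [([417, 220, 447, 243], 0.73)]
upper_mid [([176, 280, 203, 300], 0.68)]
lower_mid [([231, 296, 254, 318], 0.59), ([195, 288, 209, 305], 0.54)]
egg_cup_mid [([365, 218, 387, 238], 0.92), ([170, 181, 221, 235], 0.39)]
coffee_tin_mid [([170, 180, 221, 233], 0.68)]
tamper_mid [([251, 202, 278, 234], 0.87), ([170, 181, 224, 237], 0.3)]
teaspoon_mid [([305, 293, 332, 351], 0.82), ([336, 198, 469, 277], 0.42)]
0.9 [ 0.2512 -0.5995  0.2226] [3.0799 0.6192 0.    ] 0.999833569448905
```

View pictures.

View pics/scene.png

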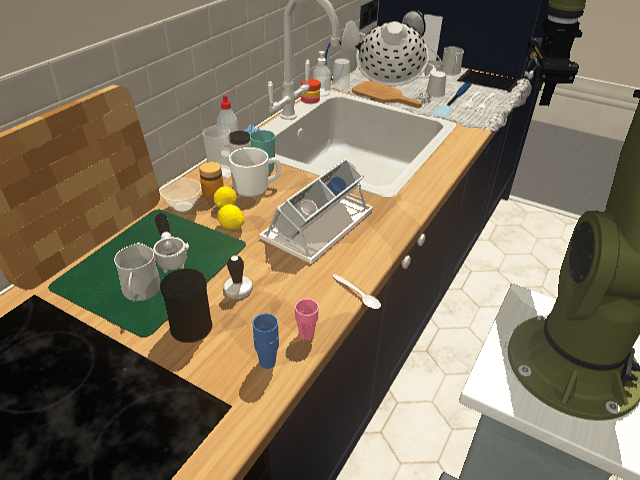

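View pics/top.png

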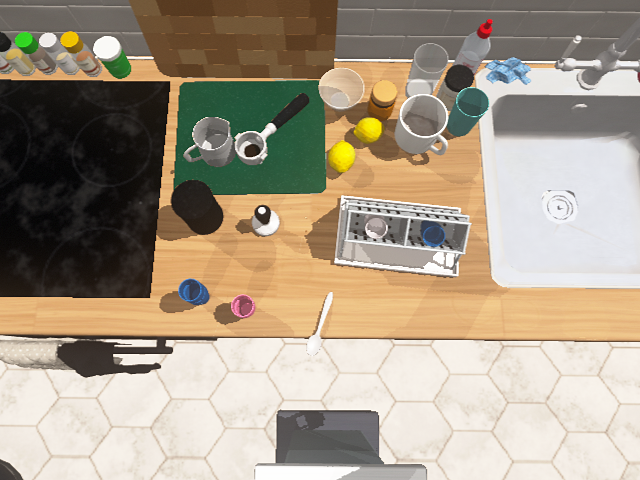

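The scene picture shows the drainer at (318,210), the blue beaker in its pot at (337,186) and the egg cup at (307,208). The top picture shows the beaker at (432,232), the right pot, with the egg cup in the left pot at (376,228). There are two stack candidates in the top view: the blue one at (192,291) and the pink single at (243,307). Blue with two rims fits; pink is excluded by the task. I'll confirm it in an enlarged crop.

Run:
```python
from h import *
a=cv2.imread('pics/scene.png');b=cv2.imread('pics/top.png')
A=cv2.resize(a[300:375,245:325],None,fx=4,fy=4,interpolation=2)   # 320x300
A2=cv2.resize(b[270:330,170:260],None,fx=4,fy=4,interpolation=2) #360x240
B=cv2.resize(b[192:284,328:476],None,fx=3,fy=3,interpolation=2) #444x276
B2=cv2.resize(b[192:284,328:476],None,fx=5,fy=5,interpolation=2) #740x460
cv2.imwrite('pics/drain.png',B2)
c=np.zeros((300,700,3),np.uint8);c[:300,:320]=A;c[:240,330:690]=A2
cv2.imwrite('pics/crop.png',c)
```

```text
(no output)
```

View pics/crop.png

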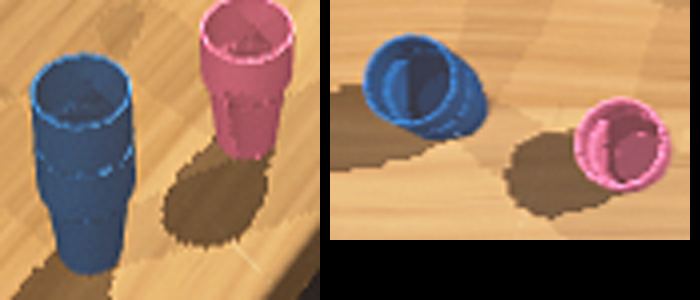

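View pics/drain.png

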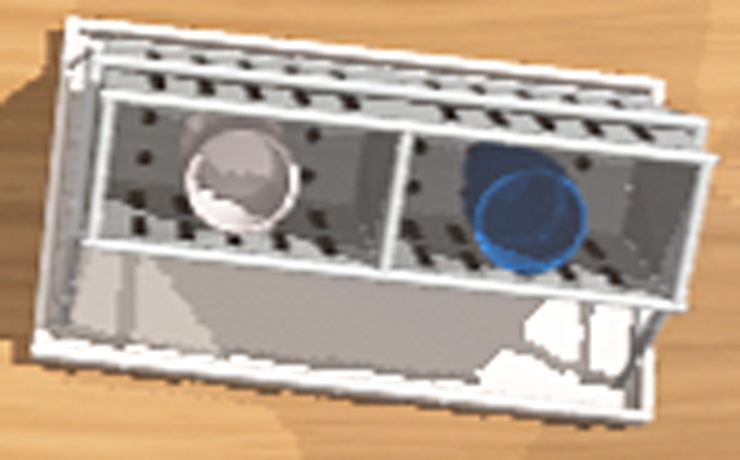

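The crop confirms that the blue stack shows two bands, with its rim centre at scene (265,322) and top (189.5,290). The pink one is a single beaker and stays out. In the drainer crop the blue beaker's rim centre is at top (434,236) and the pot rims are clear, so I'll fit the poses.

Run:
```python
from h import *
from scipy.optimize import least_squares
np.set_printoptions(precision=4,suppress=True)
b=vision.get_image('top');a=vision.get_image('scene')
obs=np.array([[108,95],[714,157],[684,308],[85,243],[405,130],[387,270]])/5+[328,192]-0.4
loc=[(1,1),(1,-1),(-1,-1),(-1,1),(1,0),(-1,0)]
L=np.array([[-.017+s*.0242,t*.109,.110+s*.0151] for s,t in loc])
def W(p,l): c,s=np.cos(p[2]),np.sin(p[2]); l=np.atleast_2d(l); return np.c_[p[0]+c*l[:,0]-s*l[:,1],p[1]+s*l[:,0]+c*l[:,1],l[:,2]]
f=lambda p:np.concatenate([pix(b,w)-o for w,o in zip(W(p,L),obs)])
g=atz(b,402,236,.1)
r=least_squares(f,[g[0],g[1],-.1]);p=r.x;print('drainer',p,'res',r.fun)
ax=np.array([-.53,0,.848])
m=np.array([-.017,-.0545,.110]); rim=m-.016*ax-.006*np.array([.848,0,.53])
w=W(p,rim)[0];print('pred rim',w,pix(b,w),pix(a,w))
print('from pix (434,236) at same z',atz(b,433.6,235.6,w[2]))
def tri(z):pass
for z in(.102,):print('stack top',atz(b,189.3,289.6,z),'scene',atz(a,265.3,322.3,z))
q=atz(b,189.3,289.6,.102);print('dist',np.hypot(*q[:2]))
s=ctrl.get_state();print(s['position'],R.from_rotvec(s['tool_rot']).as_matrix(),s['joint_positions'])
np.savez('d.npz',p=p)
```

```text
drainer [ 0.5873 -0.1174 -0.0991] res [ 0.511   0.04   -1.0925  0.2218 -1.1527 -0.4198  1.5163  0.0747  0.7236
 -0.6886 -0.4964  0.9084]
pred rim [ 0.5684 -0.1703  0.0933] [434.3305 235.5956] [338.4398 182.7484]
from pix (434,236) at same z [ 0.5684 -0.1689  0.0933]
stack top [0.4605 0.2787 0.102 ] scene [0.4579 0.2779 0.102 ]
dist 0.538217353844518
[ 0.2512 -0.5996  0.2226] [[ 0.9223  0.3864  0.    ]
 [ 0.3864 -0.9223 -0.0002]
 [-0.0001  0.0002 -1.    ]] [ 1.1881  0.321  -0.0701  1.4505  0.0226  1.3708 -0.0569]
```

```bash
cat >> h.py <<'E'
p=[.5873,-.1174,-.0991]; Rd=R.from_euler('z',p[2]).as_matrix()
AX=Rd@[-.53,0,.848]; RIM=np.array([.5684,-.1697,.0933])
def Rg():
    z=-AX; y=-Rd[:,1]; return np.c_[np.cross(y,z),y,z]
def delta(P,Rt):
    s=ctrl.get_state(); M=R.from_rotvec(s['tool_rot']).as_matrix()
    t=M.T@(np.array(P)-s['position'])*1000; w=R.from_matrix(M.T@Rt).as_rotvec()
    print('t',round(s['time'],2),'pos',np.round(s['position'],4),'shift mm',np.round(t,1),'turn',np.round(w,3),'F',np.round(s['ft_force'],1),'grip',round(s['grip_width'],3),round(s['grip_force'],1))
E
python3 - <<'E'
from h import *
delta(RIM+AX*.1,Rg())
E
```

```text
t 1.0 pos [ 0.2512 -0.5996  0.2226] shift mm [ 412.1 -299.1   44.5] turn [-0.138  0.547  0.483] F [-0.2  0.2  0.2] grip 1.001 0.0
```

Emit:
jog_arm:
  increments:
    - {"tx":33,"ty":-24,"tz":2,"wx":-0.02,"wy":0.1,"wz":0.09,"gripper":0.7}
    - {"tx":66,"ty":-48,"tz":4,"wx":-0.05,"wy":0.2,"wz":0.18,"gripper":0.7}
    - {"tx":99,"ty":-72,"tz":6,"wx":-0.07,"wy":0.3,"wz":0.27,"gripper":0.7}
    - {"tx":132,"ty":-96,"tz":10,"wx":-0.1,"wy":0.4,"wz":0.36,"gripper":0.7}
    - {"tx":165,"ty":-120,"tz":15,"wx":-0.13,"wy":0.5,"wz":0.44,"gripper":0.7}

```text
time: 1.42
position: [0.3579, -0.4249, 0.2086]
tool_rot: [3.027, -0.034, 0.733]
ft_force: [0.8, 0.9, 0.9]
grip_width: 0.735
grip_force: 0.0
```

Run:
```python
from h import *
delta(RIM+AX*.1,Rg())
```

```text
t 1.42 pos [ 0.3579 -0.4249  0.2086] shift mm [ 122.4 -265.3   91. ] turn [-0.017  0.082  0.072] F [0.8 0.9 0.9] grip 0.735 0.0
```

Emit:
jog_arm:
  increments:
    - {"tx":16,"ty":-35,"tz":12,"wx":-0.02,"wy":0.08,"wz":0.07,"gripper":0.7}
    - {"tx":32,"ty":-70,"tz":24,"wx":-0.02,"wy":0.08,"wz":0.07,"gripper":0.7}
    - {"tx":48,"ty":-105,"tz":36,"wx":-0.02,"wy":0.08,"wz":0.07,"gripper":0.7}
    - {"tx":65,"ty":-140,"tz":48,"wx":-0.02,"wy":0.08,"wz":0.07,"gripper":0.7}
    - {"tx":80,"ty":-175,"tz":60,"wx":-0.02,"wy":0.08,"wz":0.07,"gripper":0.7}

```text
time: 1.83
position: [0.46, -0.2511, 0.1872]
tool_rot: [2.991, -0.138, 0.847]
ft_force: [0.2, -1.0, 0.2]
grip_width: 0.699
grip_force: 0.0
```

Run:
```python
from h import *
delta(RIM+AX*.1,Rg())
```

```text
t 1.83 pos [ 0.46   -0.2511  0.1872] shift mm [ 35.7 -91.5  32.2] turn [0.001 0.006 0.007] F [ 0.2 -1.   0.2] grip 0.699 0.0
```

Emit:
jog_arm:
  increments:
    - {"tx":12,"ty":-30,"tz":10,"wy":0.006,"wz":0.007,"gripper":0.7}
    - {"tx":24,"ty":-60,"tz":21,"wy":0.006,"wz":0.007,"gripper":0.7}
    - {"tx":33,"ty":-82,"tz":29,"wy":0.006,"wz":0.007,"gripper":0.7}
    - {"tx":35.7,"ty":-91.5,"tz":32.2,"wy":0.006,"wz":0.007,"gripper":0.7}
    - {"tx":35.7,"ty":-91.5,"tz":32.2,"wy":0.006,"wz":0.007,"gripper":0.7}

```text
validation failed for argument at $.in...
```

Run:
```python
from h import *
delta(RIM+AX*.1,Rg())
im=vision.get_image('wrist');c=im['color'].copy()
t=np.linspace(0,2*np.pi,40); M=Rg()
pr=[pix(im,RIM+.021*(np.cos(k)*M[:,0]+np.sin(k)*M[:,1])) for k in t]
cv2.polylines(c,[np.int32(pr)],True,(0,255,0),1)
print(pix(im,RIM),vision.spot_in('wrist','beaker_mid'))
cv2.imwrite('pics/w1.png',c)
```

```text
t 1.83 pos [ 0.46   -0.2511  0.1872] shift mm [ 35.7 -91.5  32.2] turn [0.001 0.006 0.007] F [ 0.2 -1.   0.2] grip 0.699 0.0
[214.91561915 187.29997616] [{'bbox': [191.5, 160.5, 248.6, 209.5], 'conf': 0.87}]
```

View pics/w1.png

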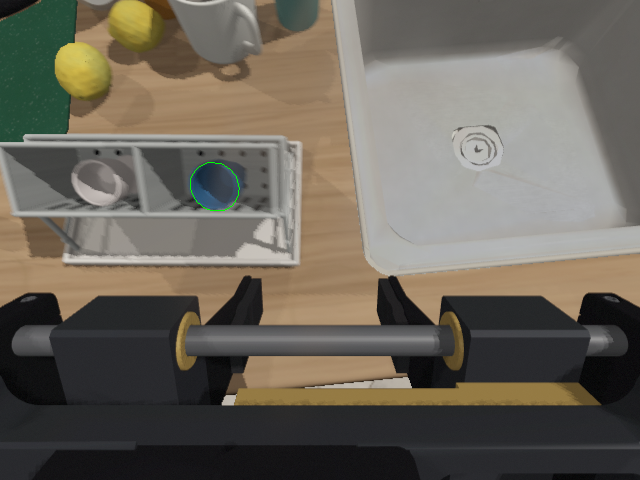

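The wrist picture shows the beaker rim at (215,187), and the predicted green ring lies right on it, so the measurement is good. The move was refused, so I'm resending it with all keys.

Emit:
jog_arm:
  increments:
    - {"tx":12,"ty":-30,"tz":10,"wx":0,"wy":0.01,"wz":0.01,"gripper":0.7}
    - {"tx":24,"ty":-60,"tz":21,"wx":0,"wy":0.01,"wz":0.01,"gripper":0.7}
    - {"tx":33,"ty":-82,"tz":29,"wx":0,"wy":0.01,"wz":0.01,"gripper":0.7}
    - {"tx":36,"ty":-91,"tz":32,"wx":0,"wy":0.01,"wz":0.01,"gripper":0.7}
    - {"tx":36,"ty":-91,"tz":32,"wx":0,"wy":0.01,"wz":0.01,"gripper":0.7}

```text
time: 2.35
position: [0.516, -0.1641, 0.1783]
tool_rot: [2.991, -0.145, 0.862]
ft_force: [0.6, -0.8, -0.1]
grip_width: 0.7
grip_force: 0.0
```

Run:
```python
from h import *
im=vision.get_image('wrist')
print(pix(im,RIM),vision.spot_in('wrist','beaker_mid'))
M=Rg();t=np.linspace(0,2*np.pi,60);pr=np.array([pix(im,RIM+.021*(np.cos(k)*M[:,0]+np.sin(k)*M[:,1])) for k in t])
print(pr.min(0),pr.max(0))
delta(RIM-AX*.026,Rg())
```

```text
[321.15433996 238.72028497] [{'bbox': [297.0, 203.0, 347.1, 260.8], 'conf': 0.57}]
[295.27495491 213.41072691] [347.04258967 262.88420951]
t 2.45 pos [ 0.5148 -0.1673  0.1783] shift mm [  0.   -3.  126.5] turn [ 0.    -0.003 -0.003] F [-0.5 -0.4  0.3] grip 0.703 0.0
```

Emit:
jog_arm:
  increments:
    - {"tx":0,"ty":-1,"tz":15,"wx":0,"wy":0,"wz":0,"gripper":0.7}
    - {"tx":0,"ty":-1,"tz":30,"wx":0,"wy":0,"wz":0,"gripper":0.7}
    - {"tx":0,"ty":-1,"tz":45,"wx":0,"wy":0,"wz":0,"gripper":0.7}
    - {"tx":0,"ty":-1,"tz":60,"wx":0,"wy":0,"wz":0,"gripper":0.7}
    - {"tx":0,"ty":-1,"tz":70,"wx":0,"wy":0,"wz":0,"gripper":0.7}

```text
time: 2.87
position: [0.5515, -0.1713, 0.1177]
tool_rot: [2.99, -0.158, 0.861]
ft_force: [-1.3, -0.7, 0.1]
grip_width: 0.703
grip_force: 0.0
```

Run:
```python
from h import *
im=vision.get_image('wrist')
delta(RIM-AX*.026,Rg())
```

```text
t 2.92 pos [ 0.5513 -0.1708  0.1164] shift mm [ 2.1 -2.8 54.5] turn [-0.001 -0.    -0.006] F [-0.8  0.  -1.6] grip 0.696 0.0
```

Emit:
jog_arm:
  increments:
    - {"tx":2,"ty":-2,"tz":12,"wx":0,"wy":0,"wz":0,"gripper":0.7}
    - {"tx":2,"ty":-2,"tz":24,"wx":0,"wy":0,"wz":0,"gripper":0.7}
    - {"tx":2,"ty":-2,"tz":36,"wx":0,"wy":0,"wz":0,"gripper":0.7}
    - {"tx":2,"ty":-2,"tz":48,"wx":0,"wy":0,"wz":0,"gripper":0.7}
    - {"tx":2,"ty":-2,"tz":54,"wx":0,"wy":0,"wz":0,"gripper":0.7}

```text
time: 3.33
position: [0.5819, -0.1723, 0.0731]
tool_rot: [2.99, -0.157, 0.86]
ft_force: [-1.1, -0.0, -0.2]
grip_width: 0.697
grip_force: 0.0
```

Run:
```python
from h import *
im=vision.get_image('wrist');cv2.imwrite('pics/w2.png',im['color'])
delta(RIM-AX*.026,Rg())
```

```text
t 3.38 pos [ 0.5818 -0.172   0.0725] shift mm [-0.5 -1.   1.2] turn [ 0.    -0.    -0.006] F [ 0.  -0.1 -0.9] grip 0.702 0.0
```

View pics/w2.png

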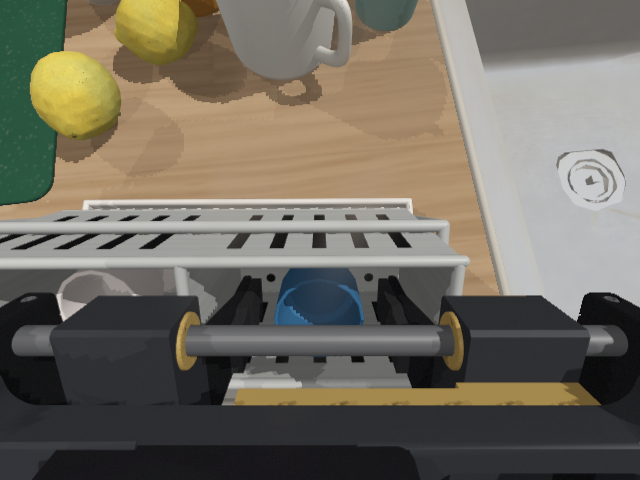

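The picture shows the beaker (rim about 320,310) centred between the two fingers, which are inside the pot. I'll close at moderate force.

Emit:
jog_arm:
  increments:
    - {"tx":0,"ty":-1,"tz":1,"wx":0,"wy":0,"wz":0,"gripper":0.4}
    - {"tx":0,"ty":-1,"tz":1,"wx":0,"wy":0,"wz":0,"gripper":0.4}
    - {"tx":0,"ty":-1,"tz":1,"wx":0,"wy":0,"wz":0,"gripper":0.4}
    - {"tx":0,"ty":-1,"tz":1,"wx":0,"wy":0,"wz":0,"gripper":0.4}
    - {"tx":0,"ty":-1,"tz":1,"wx":0,"wy":0,"wz":0,"gripper":0.4}
  grip_force: 20

```text
time: 3.8
position: [0.5833, -0.1699, 0.074]
tool_rot: [2.988, -0.153, 0.863]
ft_force: [-1.1, -0.9, 1.5]
grip_width: 0.484
grip_force: 19.9
```

Run:
```python
from h import *
delta(RIM+AX*.1,Rg())
```

```text
t 3.8 pos [ 0.5833 -0.1699  0.074 ] shift mm [  -1.9    1.4 -124.3] turn [ 0.001 -0.003 -0.003] F [-1.1 -0.9  1.5] grip 0.484 19.9
```

Emit:
jog_arm:
  increments:
    - {"tx":1,"ty":0,"tz":-12,"wx":0,"wy":0,"wz":0,"gripper":0.4}
    - {"tx":2,"ty":0,"tz":-30,"wx":0,"wy":0,"wz":0,"gripper":0.4}
    - {"tx":2,"ty":0,"tz":-55,"wx":0,"wy":0,"wz":0,"gripper":0.4}
    - {"tx":2,"ty":0,"tz":-80,"wx":0,"wy":0,"wz":0,"gripper":0.4}
    - {"tx":2,"ty":0,"tz":-105,"wx":0,"wy":0,"wz":0,"gripper":0.4}

```text
time: 4.22
position: [0.5285, -0.1634, 0.164]
tool_rot: [2.99, -0.152, 0.862]
ft_force: [0.5, -0.9, -1.7]
grip_width: 0.482
grip_force: 19.9
```

```bash
cat >> h.py <<'E'
S=np.array([.4592,.2783])
def Rv(yaw=0):  # tool down; y=-world y turned by yaw
    return R.from_euler('z',yaw).as_matrix()@np.diag([1.,-1,-1])
E
python3 - <<'E'
from h import *
delta([.43,-.08,.27],Rv(.4))
print(ctrl.get_state()['joint_positions'])
E
```

```text
t 4.22 pos [ 0.5285 -0.1634  0.164 ] shift mm [ -33.8  -73.3 -146.2] turn [ 0.138 -0.55  -0.488] F [ 0.5 -0.9 -1.7] grip 0.482 19.9
[ 1.07179796 -0.22860586 -0.65374282  2.22370263 -0.52580296  0.61396585
 -0.92040198]
```

Run:
```python
from h import *
delta([.50,-.13,.26],Rv(.1)); delta([.46,.0783,.26],Rv(.2))
```

```text
t 4.22 pos [ 0.5285 -0.1634  0.164 ] shift mm [ 24.2 -30.5 -98. ] turn [ 0.054 -0.559 -0.196] F [ 0.5 -0.9 -1.7] grip 0.482 19.9
t 4.22 pos [ 0.5285 -0.1634  0.164 ] shift mm [ -27.5 -233.7 -130. ] turn [ 0.082 -0.557 -0.293] F [ 0.5 -0.9 -1.7] grip 0.482 19.9
```

Emit:
jog_arm:
  increments:
    - {"tx":5,"ty":-3,"tz":-20,"wx":0,"wy":0,"wz":0,"gripper":0.4}
    - {"tx":10,"ty":-8,"tz":-45,"wx":0.01,"wy":-0.08,"wz":-0.03,"gripper":0.4}
    - {"tx":15,"ty":-15,"tz":-70,"wx":0.02,"wy":-0.18,"wz":-0.06,"gripper":0.4}
    - {"tx":20,"ty":-24,"tz":-90,"wx":0.03,"wy":-0.28,"wz":-0.1,"gripper":0.4}
    - {"tx":24,"ty":-34,"tz":-98,"wx":0.04,"wy":-0.38,"wz":-0.14,"gripper":0.4}

```text
time: 4.63
position: [0.501, -0.1286, 0.2634]
tool_rot: [3.114, 0.066, 0.281]
ft_force: [1.8, 1.5, -1.5]
grip_width: 0.482
grip_force: 19.9
```

Run:
```python
from h import *
delta([.46,.0783,.24],Rv(.2));delta([.459,.2783,.22],Rv(.2))
print(ctrl.get_state()['joint_positions'])
```

```text
t 4.63 pos [ 0.501  -0.1286  0.2634] shift mm [ -35.5 -208.7   13.6] turn [ 0.032 -0.178 -0.157] F [ 1.8  1.5 -1.5] grip 0.482 19.9
t 4.63 pos [ 0.501  -0.1286  0.2634] shift mm [ -31.4 -408.9   31. ] turn [ 0.032 -0.178 -0.157] F [ 1.8  1.5 -1.5] grip 0.482 19.9
[ 1.09525192 -0.12789889 -0.79272436  1.83448374 -0.14234097  1.22380298
 -1.19296394]
```

Emit:
jog_arm:
  increments:
    - {"tx":-5,"ty":-33,"tz":2,"wx":0.01,"wy":-0.06,"wz":-0.04,"gripper":0.4}
    - {"tx":-10,"ty":-70,"tz":4,"wx":0.02,"wy":-0.12,"wz":-0.08,"gripper":0.4}
    - {"tx":-16,"ty":-105,"tz":6,"wx":0.03,"wy":-0.18,"wz":-0.12,"gripper":0.4}
    - {"tx":-20,"ty":-140,"tz":7,"wx":0.03,"wy":-0.18,"wz":-0.16,"gripper":0.4}
    - {"tx":-24,"ty":-175,"tz":8,"wx":0.03,"wy":-0.18,"wz":-0.16,"gripper":0.4}

```text
time: 5.05
position: [0.4714, 0.0489, 0.2447]
tool_rot: [-3.119, -0.324, 0.003]
ft_force: [-0.1, -0.0, -0.3]
grip_width: 0.486
grip_force: 19.9
```

Run:
```python
from h import *
delta([.459,.2783,.22],Rv(.2))
print(ctrl.get_state()['joint_positions'])
```

```text
t 5.05 pos [0.4714 0.0489 0.2447] shift mm [  35.1 -226.9   26. ] turn [-0.006  0.001  0.007] F [-0.1 -0.  -0.3] grip 0.486 19.9
[ 0.92799415 -0.06018796 -1.02826499  1.80557149 -0.05848796  1.36928747
 -1.45127517]
```

Emit:
jog_arm:
  increments:
    - {"tx":5,"ty":-33,"tz":0,"wx":0,"wy":0,"wz":0,"gripper":0.4}
    - {"tx":10,"ty":-66,"tz":0,"wx":0,"wy":0,"wz":0,"gripper":0.4}
    - {"tx":15,"ty":-99,"tz":0,"wx":0,"wy":0,"wz":0,"gripper":0.4}
    - {"tx":20,"ty":-130,"tz":0,"wx":0,"wy":0,"wz":0,"gripper":0.4}
    - {"tx":23,"ty":-150,"tz":0,"wx":0,"wy":0,"wz":0,"gripper":0.4}

```text
time: 5.47
position: [0.4625, 0.202, 0.246]
tool_rot: [-3.12, -0.325, -0.0]
ft_force: [-0.2, 0.9, -1.0]
grip_width: 0.487
grip_force: 19.9
```

Run:
```python
from h import *
print(ctrl.get_state()['joint_positions'])
im=vision.get_image('wrist');c=im['color'].copy()
t=np.linspace(0,2*np.pi,40)
pr=np.array([pix(im,[S[0]+.021*np.cos(k),S[1]+.021*np.sin(k),.102]) for k in t])
cv2.polylines(c,[np.int32(pr)],True,(0,255,0),1); cv2.imwrite('pics/w3.png',c)
print(pr.min(0),pr.max(0))
print(vision.spot_in('wrist','upper_mid'))
delta([.459,.2783,.22],Rv(.2))
```

```text
[ 0.73138612  0.08735896 -1.23311319  1.73850818  0.0797743   1.37292263
 -1.87905312]
[217.00083974 188.86340222] [262.43057014 233.30051161]
[{'bbox': [215.9, 182.0, 268.1, 229.8], 'conf': 0.57}]
t 5.57 pos [0.462  0.2031 0.2458] shift mm [ 12.9 -74.   26.3] turn [-0.007  0.     0.012] F [-0.2  0.3 -1.7] grip 0.483 19.9
```

View pics/w3.png

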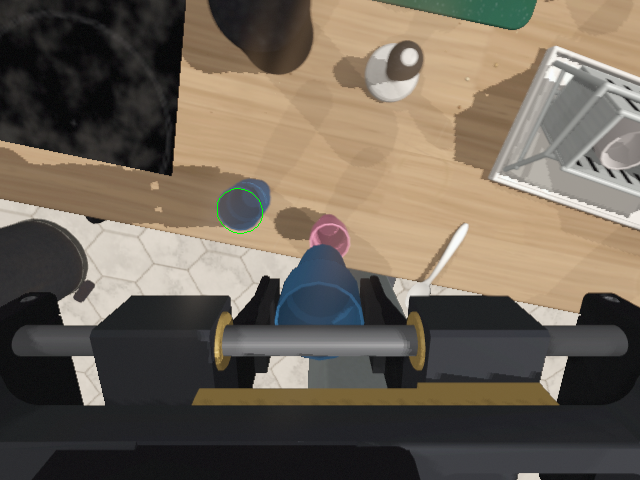

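The picture shows the stack rim at about (240,208), pink at (330,238) and the held beaker straight at (319,320). I'll refine the rim by segmentation and check the held beaker with the scene camera.

Run:
```python
from h import *
from scipy.optimize import least_squares
im=vision.get_image('wrist');c=im['color']
hsv=cv2.cvtColor(c,cv2.COLOR_BGR2HSV);m=cv2.inRange(hsv,(95,80,30),(125,255,255));m[:170]=0;m[245:]=0;m[:,:195]=0;m[:,285:]=0
cn=max(cv2.findContours(m,0,1)[0],key=cv2.contourArea)[:,0]
print(cn.min(0),cn.max(0))
h=cv2.convexHull(cn)[:,0].astype(float)
# rim side = contour points facing lower-left from receding direction
def ring(x,y,z=.102):
    t=np.linspace(0,2*np.pi,180);return np.array([pix(im,[x+.021*np.cos(k),y+.021*np.sin(k),z]) for k in t])
rec=pix(im,[*S,.03])-pix(im,[*S,.102]);rec/=np.linalg.norm(rec);print('rec',rec)
c0=pix(im,[*S,.102]);sel=cn[((cn-c0)@rec)<4].astype(float)
def f(p):
    r=ring(*p);ctr=r.mean(0)
    out=[]
    for q in sel:
        d=r-q;i=np.argmin((d**2).sum(1));out.append(np.sqrt((d[i]**2).sum())*np.sign(np.linalg.norm(q-ctr)-np.linalg.norm(r[i]-ctr)))
    return np.array(out)
r=least_squares(f,S,loss='soft_l1',diff_step=1e-3);print('stack',r.x,'rms px',np.sqrt((r.fun**2).mean()),len(sel))
s=ctrl.get_state();M=R.from_rotvec(s['tool_rot']).as_matrix();T=np.array(s['position'])
# held rim prediction, grasp: rim 26 mm behind TCP
a=vision.get_image('scene');ca=a['color'].copy()
for hh,rr in((-.026,.021),(.002,.021),(.046,.014)):
    t=np.linspace(0,2*np.pi,60);g=[pix(a,T+M@[rr*np.cos(k),rr*np.sin(k),hh]) for k in t];cv2.polylines(ca,[np.int32(np.array(g)*16)],True,(0,255,0),1,shift=4)
c0=pix(a,T).astype(int);x,y=c0
cv2.imwrite('pics/s2.png',cv2.resize(ca[max(0,y-50):y+80,max(0,x-90):x+90],None,fx=4,fy=4,interpolation=2));print(c0)
```

```text
[233 184] [272 229]
rec [ 0.71832423 -0.69570849]
stack [0.46352302 0.28009007] rms px 2.0242993927078334 49
[287 227]
```

View pics/s2.png

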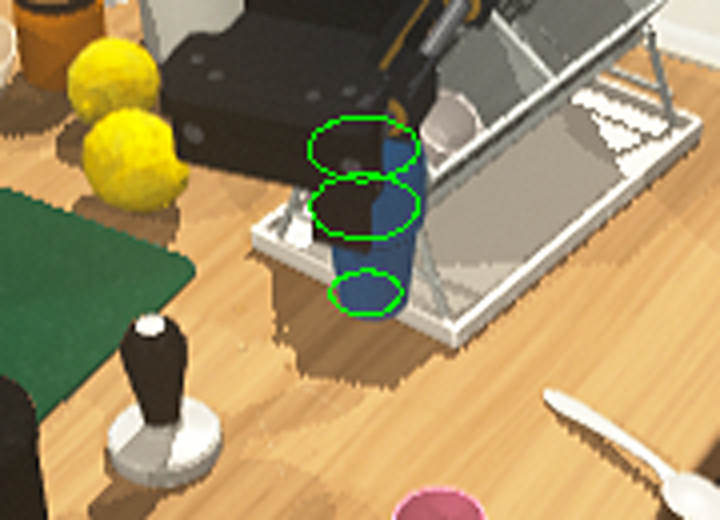

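Against the scene picture the held beaker sits straight, about 1 px (roughly 2 mm) to the right of the predicted outline, which is the -x side. I'll measure both the held rim and the stack rim in the wrist image with a better mask.

```bash
cat > m.py <<'E'
from h import *
from scipy.optimize import least_squares
np.set_printoptions(precision=4,suppress=True)
im=vision.get_image('wrist');c=im['color'].astype(int)
s=ctrl.get_state();M=R.from_rotvec(s['tool_rot']).as_matrix();T=np.array(s['position'])
m=((c[...,0]>c[...,2]*1.25+6)).astype(np.uint8)
m=cv2.morphologyEx(m,cv2.MORPH_OPEN,np.ones((3,3)))
t=np.linspace(0,2*np.pi,200,endpoint=False);cs=np.c_[np.cos(t),np.sin(t)]
n,l,st,_=cv2.connectedComponentsWithStats(m)
print([st[i].tolist() for i in range(1,n) if st[i][4]>400])
def sil(rings):
    k=np.zeros((480*4,640*4),np.uint8);P=np.vstack(rings)
    cv2.fillConvexPoly(k,cv2.convexHull(np.int32(P*4)),1);return cv2.resize(k*255,(640,480),interpolation=cv2.INTER_AREA)/255.
def stk(x,y):
    return np.maximum(sil([np.array([pix(im,[x+r*a,y+r*b,z]) for a,b in cs[::4]]) for r,z in((.021,.102),(.021,.044))]),sil([np.array([pix(im,[x+r*a,y+r*b,z]) for a,b in cs[::4]]) for r,z in((.021,.045),(.014,0))]))
x0,y0=pix(im,[*S,.05]).astype(int);w=np.s_[max(0,y0-55):min(262,y0+55),max(0,x0-60):x0+60]
mm=m.copy();
best=min(((np.abs(stk(S[0]+dx,S[1]+dy)[w]-mm[w]).sum(),dx,dy) for dx in np.arange(-.004,.0071,.001) for dy in np.arange(-.004,.0051,.001)))
print('stack',best,S+best[1:])
vis=im['color'].copy();vis[m>0]=(0,255,255)
E
python3 - <<'E'
from m import *
pr=np.array([pix(im,T+M@[.021*a,.021*b,-.026]) for a,b in cs]);print('held rim pred',pr.min(0),pr.max(0))
v=im['color'].copy();cv2.polylines(v,[np.int32(pr)],True,(0,255,0),1)
A=v[170:250,190:350].repeat(4,0).repeat(4,1);B=v[235:375,240:400]
B=cv2.resize(B,None,fx=1.7,fy=1.7)
o=np.zeros((600,640,3),np.uint8);
k=vis[170:250,190:350].repeat(2,0).repeat(2,1)
o[:320,:640]=A;o[325:325+B.shape[0],:B.shape[1]]=B;o[330:490,300:620]=k
cv2.imwrite('pics/w4.png',o)
E
```

```text
[[466, 0, 66, 28, 1447], [274, 245, 91, 80, 5018]]
stack (np.float64(1710.5960784313725), np.float64(0.001), np.float64(-0.004)) [0.4602 0.2743]
held rim pred [277.8593 278.5191] [370.3192 360.1748]
```

View pics/w4.png

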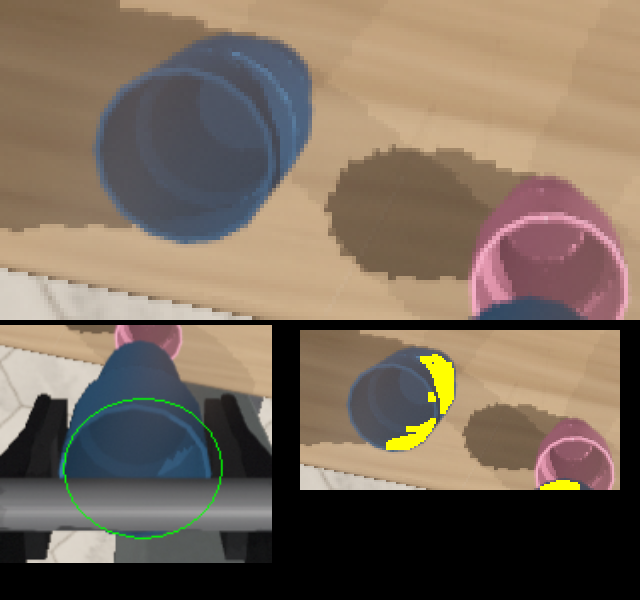

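The enlarged picture shows the stack rim centre at wrist (235.9,208.3) and the held rim centred between the fingers at about (319,320), with 324 predicted. That puts the wrist calibration about 2 mm off sideways. I'll work out the corrected stack position.

Run:
```python
from h import *
np.set_printoptions(precision=4,suppress=True)
im=vision.get_image('wrist');a=vision.get_image('scene')
s=ctrl.get_state();M=R.from_rotvec(s['tool_rot']).as_matrix();T=np.array(s['position'])
q=atz(im,235.9,208.25,.102);print('wrist raw',q)
H=T+M@[0,0,-.026];ph=pix(im,H);h=atz(im,319.2,320,H[2]);print('held pred',ph,'bias',h-H)
print('wrist corrected',q-(h-H))
print('cam',ray(im,320,240)[0])
b=pix(a,H);hb=atz(a,b[0]+1.2,b[1]+.5,H[2])-H;print('scene bias',hb,'scene corr',atz(a,265.3,322.3,.102)-hb, atz(a,264.8,322,.102))
```

```text
wrist raw [0.463  0.2769 0.102 ]
held pred [323.1323 321.0664] bias [0.0002 0.0019 0.    ]
wrist corrected [0.4628 0.2751 0.102 ]
cam [0.5441 0.2139 0.4071]
scene bias [-0.0023  0.0001  0.    ] scene corr [0.4602 0.2778 0.102 ] [0.459  0.2778 0.102 ]
```

Run:
```python
from h import *
delta([.461,.277,.175],Rv(.2))
print(ctrl.get_state()['joint_positions'])
```

```text
t 5.82 pos [0.464  0.1964 0.2453] shift mm [ 13.3 -79.3  70.6] turn [-0.003  0.001  0.002] F [-0.5 -0.1 -1.2] grip 0.491 19.9
[ 0.73579518  0.08598558 -1.22617959  1.73983474  0.07927234  1.37354459
 -1.87396478]
```

Emit:
jog_arm:
  increments:
    - {"tx":3,"ty":-20,"tz":0,"wx":0,"wy":0,"wz":0,"gripper":0.4}
    - {"tx":7,"ty":-45,"tz":0,"wx":0,"wy":0,"wz":0,"gripper":0.4}
    - {"tx":11,"ty":-65,"tz":0,"wx":0,"wy":0,"wz":0,"gripper":0.4}
    - {"tx":13,"ty":-76,"tz":0,"wx":0,"wy":0,"wz":0,"gripper":0.4}
    - {"tx":13,"ty":-80,"tz":0,"wx":0,"wy":0,"wz":0,"gripper":0.4}

```text
time: 6.23
position: [0.4599, 0.2802, 0.2458]
tool_rot: [-3.12, -0.321, 0.003]
ft_force: [-0.5, -0.7, -1.0]
grip_width: 0.483
grip_force: 19.9
```

Run:
```python
from h import *
for i in range(3):
    vision.get_image('scene');delta([.460,.278,.175],Rv(.2))
```

```text
t 6.28 pos [0.4598 0.2799 0.2458] shift mm [-0.1  2.3 70.8] turn [-0.005  0.001  0.005] F [-0.6  0.2  0. ] grip 0.486 19.9
t 6.33 pos [0.4601 0.2788 0.2457] shift mm [-0.1  1.  70.7] turn [-0.004  0.001  0.004] F [ 0.8 -0.4 -1.3] grip 0.486 19.9
t 6.38 pos [0.4604 0.278  0.2457] shift mm [-0.3  0.1 70.7] turn [-0.003  0.001  0.003] F [-0.6 -0.  -2. ] grip 0.483 19.9
```

Emit:
jog_arm:
  increments:
    - {"tx":0,"ty":0,"tz":15,"wx":0,"wy":0,"wz":0,"gripper":0.4}
    - {"tx":0,"ty":0,"tz":32,"wx":0,"wy":0,"wz":0,"gripper":0.4}
    - {"tx":0,"ty":0,"tz":50,"wx":0,"wy":0,"wz":0,"gripper":0.4}
    - {"tx":0,"ty":0,"tz":63,"wx":0,"wy":0,"wz":0,"gripper":0.4}
    - {"tx":0,"ty":0,"tz":70,"wx":0,"wy":0,"wz":0,"gripper":0.4}

```text
time: 6.8
position: [0.4599, 0.2771, 0.1741]
tool_rot: [-3.124, -0.316, 0.005]
ft_force: [-0.3, 0.1, -0.4]
grip_width: 0.482
grip_force: 19.9
```

Emit:
jog_arm:
  increments:
    - {"tx":0,"ty":0,"tz":0,"wx":0,"wy":0,"wz":0,"gripper":0.4}
    - {"tx":0,"ty":0,"tz":0,"wx":0,"wy":0,"wz":0,"gripper":0.4}
    - {"tx":0,"ty":0,"tz":0,"wx":0,"wy":0,"wz":0,"gripper":0.4}
    - {"tx":0,"ty":0,"tz":0,"wx":0,"wy":0,"wz":0,"gripper":0.4}
    - {"tx":0,"ty":0,"tz":0,"wx":0,"wy":0,"wz":0,"gripper":0.4}

```text
time: 7.22
position: [0.4604, 0.2798, 0.1766]
tool_rot: [-3.121, -0.32, 0.0]
ft_force: [-0.9, 0.0, -1.5]
grip_width: 0.484
grip_force: 19.9
```

Run:
```python
from h import *
a=vision.get_image('scene');b=vision.get_image('top');ca=a['color'].copy();cb=b['color'].copy()
delta([.460,.278,.106],Rv(.2))
s=ctrl.get_state();M=R.from_rotvec(s['tool_rot']).as_matrix();T=np.array(s['position'])
t=np.linspace(0,2*np.pi,60)
for im,c in((a,ca),):
  for hh,rr in((.002,.021),(.046,.014)):
    g=[pix(im,T+M@[rr*np.cos(k),rr*np.sin(k),hh]) for k in t];cv2.polylines(c,[np.int32(np.array(g)*16)],True,(0,255,0),1,shift=4)
  for z,r in((.102,.021),(0,.014)):
    g=[pix(im,[.46+r*np.cos(k),.278+r*np.sin(k),z]) for k in t];cv2.polylines(c,[np.int32(np.array(g)*16)],True,(0,0,255),1,shift=4)
x,y=pix(a,[.46,.278,.11]).astype(int);A=cv2.resize(ca[y-60:y+65,x-45:x+45],None,fx=4.5,fy=4.5,interpolation=0)
x2,y2=pix(b,[.46,.278,.11]).astype(int);B=cv2.resize(cb[y2-45:y2+45,x2-45:x2+45],None,fx=4,fy=4)
o=np.zeros((570,790,3),np.uint8);o[:A.shape[0],:A.shape[1]]=A;o[:360,410:770]=B;cv2.imwrite('pics/s3.png',o);print(x-45,y-60,A.shape,x2-45,y2-45)
```

```text
t 7.32 pos [0.4602 0.2797 0.1764] shift mm [-0.5  1.9 70.4] turn [-0.004  0.     0.004] F [ 0.3 -0.5 -0.6] grip 0.478 19.9
219 258 (562, 405, 3) 143 244
```

View pics/s3.png

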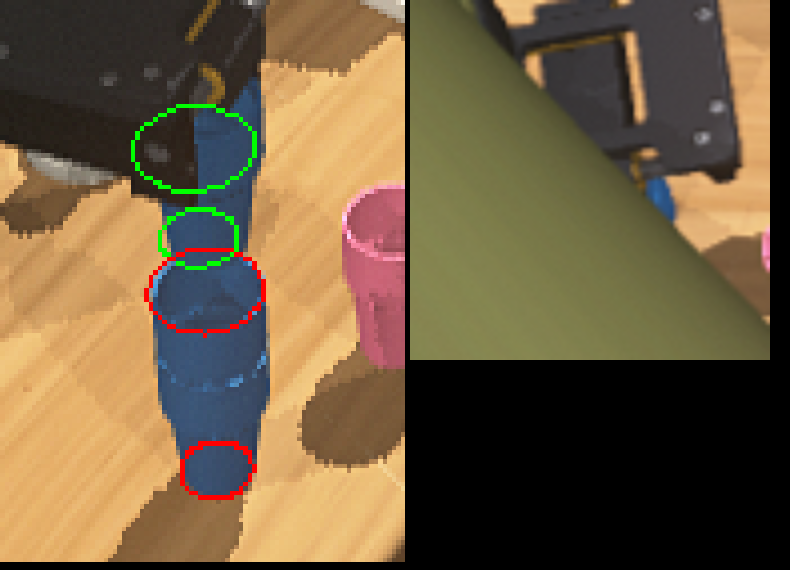

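The scene crop shows the held beaker's foot ring at (199,238) and the stack's rim at (209,291). Both sit the same 1 px to the right of their predictions, so they are aligned sideways. I'll lower slowly while watching the force.

Emit:
jog_arm:
  increments:
    - {"tx":0,"ty":2,"tz":5,"wx":0,"wy":0,"wz":0,"gripper":0.4}
    - {"tx":0,"ty":2,"tz":12,"wx":0,"wy":0,"wz":0,"gripper":0.4}
    - {"tx":0,"ty":2,"tz":20,"wx":0,"wy":0,"wz":0,"gripper":0.4}
    - {"tx":0,"ty":2,"tz":28,"wx":0,"wy":0,"wz":0,"gripper":0.4}
    - {"tx":0,"ty":2,"tz":35,"wx":0,"wy":0,"wz":0,"gripper":0.4}

```text
time: 7.73
position: [0.4599, 0.2773, 0.1394]
tool_rot: [-3.122, -0.32, 0.004]
ft_force: [0.2, 0.6, -0.8]
grip_width: 0.484
grip_force: 19.9
```

Run:
```python
from h import *
for i in range(3): vision.get_image('scene');delta([.4604,.2777,.106],Rv(.2))
```

```text
t 7.78 pos [0.4592 0.2768 0.1383] shift mm [ 1.5 -0.5 32.3] turn [-0.004  0.004  0.004] F [-1.3 -0.6 -2.3] grip 0.484 19.9
t 7.83 pos [0.4593 0.277  0.1391] shift mm [ 1.3 -0.3 33.1] turn [-0.004  0.004  0.005] F [-0.1 -1.1 -1.5] grip 0.482 19.9
t 7.88 pos [0.4597 0.2775 0.1399] shift mm [ 0.8  0.  33.9] turn [-0.004  0.003  0.005] F [-0.9 -0.3 -0.3] grip 0.484 19.9
```

Emit:
jog_arm:
  increments:
    - {"tx":0,"ty":0,"tz":4,"wx":0,"wy":0,"wz":0,"gripper":0.4}
    - {"tx":0,"ty":0,"tz":8,"wx":0,"wy":0,"wz":0,"gripper":0.4}
    - {"tx":0,"ty":0,"tz":12,"wx":0,"wy":0,"wz":0,"gripper":0.4}
    - {"tx":0,"ty":0,"tz":15,"wx":0,"wy":0,"wz":0,"gripper":0.4}
    - {"tx":0,"ty":0,"tz":15,"wx":0,"wy":0,"wz":0,"gripper":0.4}

```text
time: 8.3
position: [0.46, 0.2775, 0.1252]
tool_rot: [-3.121, -0.32, 0.003]
ft_force: [0.7, -0.9, -0.3]
grip_width: 0.486
grip_force: 19.9
```

Run:
```python
from h import *
for i in range(2): a=vision.get_image('scene');delta([.4604,.2777,.106],Rv(.2))
cv2.imwrite('pics/s4.png',cv2.resize(a['color'][255:385,215:325],None,fx=4.5,fy=4.5,interpolation=2))
```

```text
t 8.35 pos [0.4601 0.2776 0.1255] shift mm [ 0.3  0.  19.5] turn [-0.004  0.001  0.004] F [ 0.1 -0.2 -0.6] grip 0.48 19.9
t 8.4 pos [0.4602 0.2777 0.1258] shift mm [ 0.2  0.1 19.8] turn [-0.004  0.001  0.005] F [ 0.8 -0.7 -0.1] grip 0.485 19.9
```

View pics/s4.png

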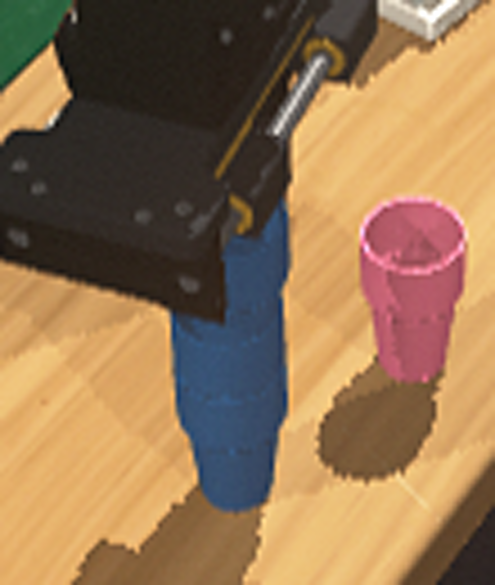

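That was my 11th picture, one over the limit, so from here I'll use numbers only. It shows the beaker entering the still-standing stack at (230,300) in the crop, with no contact force. I'll keep lowering.

Emit:
jog_arm:
  increments:
    - {"tx":0,"ty":0,"tz":3,"wx":0,"wy":0,"wz":0,"gripper":0.4}
    - {"tx":0,"ty":0,"tz":6,"wx":0,"wy":0,"wz":0,"gripper":0.4}
    - {"tx":0,"ty":0,"tz":9,"wx":0,"wy":0,"wz":0,"gripper":0.4}
    - {"tx":0,"ty":0,"tz":11,"wx":0,"wy":0,"wz":0,"gripper":0.4}
    - {"tx":0,"ty":0,"tz":11,"wx":0,"wy":0,"wz":0,"gripper":0.4}

```text
time: 8.82
position: [0.46, 0.2776, 0.1143]
tool_rot: [-3.121, -0.32, 0.003]
ft_force: [0.8, -0.2, -1.2]
grip_width: 0.479
grip_force: 19.9
```

Run:
```python
from h import *
for i in range(2): vision.get_image('scene');delta([.4604,.2777,.106],Rv(.2))
```

```text
t 8.87 pos [0.4601 0.2777 0.1146] shift mm [0.3 0.1 8.6] turn [-0.004  0.001  0.004] F [-0.7  1.1 -1.8] grip 0.482 19.9
t 8.92 pos [0.4602 0.2778 0.1147] shift mm [0.2 0.1 8.7] turn [-0.004  0.001  0.004] F [-1.3  0.6 -0.5] grip 0.479 19.9
```

Emit:
jog_arm:
  increments:
    - {"tx":0,"ty":0,"tz":1,"wx":0,"wy":0,"wz":0,"gripper":0.4}
    - {"tx":0,"ty":0,"tz":2,"wx":0,"wy":0,"wz":0,"gripper":0.4}
    - {"tx":0,"ty":0,"tz":3,"wx":0,"wy":0,"wz":0,"gripper":0.4}
    - {"tx":0,"ty":0,"tz":4,"wx":0,"wy":0,"wz":0,"gripper":0.4}
    - {"tx":0,"ty":0,"tz":5,"wx":0,"wy":0,"wz":0,"gripper":0.4}

```text
time: 9.33
position: [0.4605, 0.2781, 0.1101]
tool_rot: [-3.121, -0.32, 0.001]
ft_force: [0.6, 0.1, 4.6]
grip_width: 0.487
grip_force: 19.9
```

Run:
```python
from h import *
for i in range(2): vision.get_image('scene');delta([.4604,.2777,.106],Rv(.2))
```

```text
t 9.38 pos [0.4606 0.2782 0.1102] shift mm [-0.3  0.5  4.2] turn [-0.005  0.     0.004] F [-0.1  0.   2.6] grip 0.486 19.9
t 9.43 pos [0.4606 0.2781 0.1102] shift mm [-0.2  0.4  4.2] turn [-0.005  0.     0.004] F [-0.3  0.7  1.5] grip 0.489 19.9
```

There is light vertical contact, which agrees with the beaker being held 2–3 mm deeper than assumed. I'll release in a small opening.

Emit:
jog_arm:
  increments:
    - {"tx":0,"ty":0,"tz":0,"wx":0,"wy":0,"wz":0,"gripper":0.52}
    - {"tx":0,"ty":0,"tz":0,"wx":0,"wy":0,"wz":0,"gripper":0.56}
    - {"tx":0,"ty":0,"tz":0,"wx":0,"wy":0,"wz":0,"gripper":0.62}
    - {"tx":0,"ty":0,"tz":0,"wx":0,"wy":0,"wz":0,"gripper":0.7}
    - {"tx":0,"ty":0,"tz":0,"wx":0,"wy":0,"wz":0,"gripper":0.8}

```text
time: 9.85
position: [0.4602, 0.2776, 0.1097]
tool_rot: [-3.121, -0.32, 0.003]
ft_force: [0.1, 0.3, -0.4]
grip_width: 0.688
grip_force: 0.0
```

Emit:
jog_arm:
  increments:
    - {"tx":0,"ty":0,"tz":-8,"wx":0,"wy":0,"wz":0,"gripper":0.8}
    - {"tx":0,"ty":0,"tz":-20,"wx":0,"wy":0,"wz":0,"gripper":0.8}
    - {"tx":0,"ty":0,"tz":-40,"wx":0,"wy":0,"wz":0,"gripper":0.8}
    - {"tx":0,"ty":0,"tz":-65,"wx":0,"wy":0,"wz":0,"gripper":0.8}
    - {"tx":0,"ty":0,"tz":-90,"wx":0,"wy":0,"wz":0,"gripper":0.8}

```text
time: 10.27
position: [0.4601, 0.2777, 0.2018]
tool_rot: [-3.121, -0.321, 0.002]
ft_force: [0.4, 0.9, -0.4]
grip_width: 0.798
grip_force: 0.0
```

Emit:
jog_arm:
  increments:
    - {"tx":0,"ty":25,"tz":-10,"wx":0,"wy":0,"wz":0,"gripper":0.8}
    - {"tx":0,"ty":55,"tz":-20,"wx":0,"wy":0,"wz":0,"gripper":0.8}
    - {"tx":0,"ty":90,"tz":-20,"wx":0,"wy":0,"wz":0,"gripper":0.8}
    - {"tx":0,"ty":125,"tz":-20,"wx":0,"wy":0,"wz":0,"gripper":0.8}
    - {"tx":0,"ty":150,"tz":-20,"wx":0,"wy":0,"wz":0,"gripper":0.8}

```text
time: 10.68
position: [0.4919, 0.1274, 0.2206]
tool_rot: [-3.124, -0.317, -0.001]
ft_force: [0.4, -0.7, -0.4]
grip_width: 0.795
grip_force: 0.0
```

Run:
```python
from h import *
a=vision.get_image('scene');delta([.46,.278,.2],Rv(.2))
cv2.imwrite('pics/s5.png',a['color'])
c=a['color'].astype(int);m=((c[...,0]>c[...,2]*1.25+6)).astype(np.uint8);m[:255]=0;m[380:]=0;m[:,:230]=0;m[:,292:]=0
n,l,st,_=cv2.connectedComponentsWithStats(m);print([x.tolist() for x in st[1:] if x[4]>60])
# row by row centre and width, against the seated model
t=np.linspace(0,2*np.pi,80)
k=np.zeros((480,640),np.uint8)
for seg in [((.021,.132),(.021,.104)),((.021,.102),(.021,.074)),((.021,.072),(.021,.044)),((.018,.040),(.014,0))]:
    P=np.array([pix(a,[.46+r*np.cos(q),.278+r*np.sin(q),z]) for r,z in seg for q in t]);cv2.fillConvexPoly(k,cv2.convexHull(np.int32(np.round(P))),1)
for y in range(285,372,6):
    x=np.where(m[y])[0];w=np.where(k[y])[0];print(y,(x.min(),x.max()) if len(x) else 0,(w.min(),w.max()) if len(w) else 0)
ys=np.where(k.any(1))[0];print('model rows',ys.min(),ys.max(),'seen',np.where(m.any(1))[0][[0,-1]])
print(vision.spot_in('scene','upper_mid'),vision.spot_in('scene','beaker_mid'))
```

```text
t 10.73 pos [0.4932 0.1219 0.2201] shift mm [  -2.2 -159.6   20. ] turn [ 0.001  0.    -0.004] F [ 1.3 -3.2 -0.6] grip 0.803 0.0
[[251, 301, 28, 67, 1462]]
285 0 0
291 0 0
297 0 0
303 (np.int64(256), np.int64(273)) (np.int64(253), np.int64(274))
309 (np.int64(251), np.int64(276)) (np.int64(250), np.int64(277))
315 (np.int64(252), np.int64(276)) (np.int64(250), np.int64(277))
321 (np.int64(253), np.int64(277)) (np.int64(251), np.int64(277))
327 (np.int64(253), np.int64(277)) (np.int64(251), np.int64(278))
333 (np.int64(254), np.int64(277)) (np.int64(252), np.int64(278))
339 (np.int64(254), np.int64(277)) (np.int64(252), np.int64(278))
345 (np.int64(254), np.int64(278)) (np.int64(253), np.int64(278))
351 (np.int64(257), np.int64(275)) (np.int64(255), np.int64(276))
357 (np.int64(259), np.int64(275)) (np.int64(257), np.int64(275))
363 (np.int64(260), np.int64(274)) (np.int64(258), np.int64(275))
369 0 0
model rows 300 368 seen [301 367]
[{'bbox': [252.9, 325.3, 277.9, 344.8], 'conf': 0.81}] [{'bbox': [250.3, 299.7, 278.0, 332.0], 'conf': 0.89}]
```

The silhouette matches the seated three-beaker model (rows 301–367 against 300–368) and is straight. The gripper is clear, so I'm handing in.

```bash
python3 -c "
from bench import ctrl
print(ctrl.close_job())"
```

```text
the job is handed in; nothing more can be done
None
```

I took the blue beaker out of the right pot, nested it in the two-beaker stack and handed the job in at about 10.7 s; the last scene image matched a straight, fully seated three-beaker stack, but no verdict came back. I viewed 11 pictures, one over the limit of 10.

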